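# Hang the oiled paddle on the drying rail with an S-hook

### The job

The rosewood paddle on the organiser has just been oiled, so the robot must not touch it. Take the S-hook off the rail, pass its lower end up through the hole in the paddle's handle so that the paddle hangs from it, and hang the hook back on the rail between the posts, with the paddle hanging still below it. Do not drop the paddle, and leave the tin, the vase and the callipers as they stand.

Things in the scene. Friction and masses are not known exactly. Their poses are not given: they have to be found in the camera images.
- hook: Loose steel S-hook of flat bar 10 mm wide, 5 mm thick, 152 mm tall, 120 g, hung on the rail. Origin: inner top of the upper bend, which bears on the rail; outer top at z = +5 mm. z up, the S lies in its xz plane, the 10 mm width along y. Upper bend: inner width 48 mm, free end at x = +27 mm down to z = -37 mm. Stem on the -x side.
- hook_stem (a point): The place to grip, on the hook's straight upright stem (10 mm across, along the hook's y), in the hook's frame at (-27, 0, -30) mm. The stem runs from z = -24 to -60 mm. With downward fingers gripping here, a gripper body 45 mm further back is clear of the hook's top.
- hook_tip (a point): Top of the upturned free tip of the lower bend, in the hook's frame at (-20.5, 0, -109.5) mm; 10 by 5 mm in section. Across from it the bar runs straight down at x = +20 mm from z = -95 to -125 mm (above that it slants over to the stem), leaving a gap 36 mm wide; the lower bend reaches down to z = -147 mm.
- hook_seat (a point): The inner bottom of the hook's lower bend, in the hook's frame at (0, 0, -142.5) mm: where the hung item bears. A hung paddle's hole centre lies about 10 mm below it.
- paddle: Loose flat rosewood paddle, 7 mm thick, 140 mm long, about 45 g: a 58 mm wide round-ended blade and a 36 mm wide handle with a hole. It lies flat on the organiser with the handle sticking out some 55 mm over the +x edge. Origin: middle of its underside; x runs along it from the blade (x = -70 mm) to the handle's end (x = +70 mm), z up.
- paddle_hole (a point): Centre of the 20 mm round hole through the paddle's handle, halfway through its thickness, 18 mm from the handle's end; in the paddle's frame at (52, 0, 3.5) mm.
- rail: Fixed drying rail: a level steel bar 12 mm thick along its own y between two posts at y = +-130 mm, the top of the bar 310 mm above the bench. Origin on the bench below the bar's middle. The feet are 14 mm high and 130 mm long along x; it is open underneath between them. The hook comes off by lifting it 40 mm or more, then drawing it at least 45 mm toward the rail's -x side (all of it clears the bar there), and goes back the same way.
- rail_top (a point): Middle of the bar's length, on top of the bar (310 mm up).
- organiser: Fixed green two-tier organiser, 170 mm (x) by 200 mm (y), 85 mm high with a flat top. Origin on the bench, midway along y and 15 mm inside its +x face (it spans x = -155 to +15 mm); the paddle's handle sticks out over the +x edge.
- tin: Loose bystander: aluminium tin with screw-top lid, 76 mm across, 68 mm high, origin at the centre of its underside.
- vase: Loose bystander: bisque vase, 104 mm across, 152 mm high, origin at the centre of its underside.
- callipers: Loose bystander: plastic callipers lying flat, 150 mm long (along x), 60 mm wide, 11 mm high, origin at the middle of their underside.
Things that resemble listed ones, but are neither listed nor needed, are in the scene too. Leave any yellow look-alike of the hook alone. What is shaped like the paddle but turquoise is not meant.

How it is judged:
On the way, in this order (a step that is already met when the one before it is completed fails the run):
1. the hook is lifted off the rail (z of hook in the frame of rail_top above 0.03 m and contact force between hook and rail below 0.05 N), for 0.2 s.
2. the paddle hangs by its hole from the hook's lower bend, clear of the organiser and still off the rail (distance between hook_seat and paddle_hole below 0.022 m and contact force between paddle and hook above 0.1 N and angle between paddle's own x axis and vertical below 0.4 rad and contact force between paddle and organiser below 0.02 N and contact force between hook and rail below 0.05 N), for 0.3 s.
At the end, for the whole second after the job is handed in: The hook hangs by its upper bend on the rail between the posts (bearing point within 15 mm of the bar's top in height, 20 mm sideways) and the paddle hangs by its hole in the lower bend (hole within 22 mm of the seat, tilt under 17 degrees), almost still (hook below 0.08, paddle 0.12 m/s) (distance between hook_seat and paddle_hole below 0.022 m and contact force between paddle and hook above 0.1 N and angle between paddle's own x axis and vertical below 0.3 rad and height (world z) of paddle_hole above 0.1 m and contact force between hook and rail above 0.5 N and z of hook in the frame of rail_top between -0.015 and 0.015 m and x of hook in the frame of rail_top between -0.02 and 0.02 m and y of hook in the frame of rail_top between -0.125 and 0.125 m and linear speed of hook below 0.08 m/s and linear speed of paddle below 0.12 m/s); the robot touches nothing.
It fails at once if the robot touches the oiled paddle (contact force between any of the fingers, the arm and paddle above 0.5 N).
It fails at once if the paddle is dropped from the organiser or the hook (height (world z) of paddle_hole below 0.06 m).
It fails at once if a bystander (tin, vase, callipers) is moved more than 25 mm or the vase or tin tipped (distance of any of tin, vase, callipers from where it was at the start of the episode above 0.025 m or angle between any of vase, tin's own z axis and vertical above 0.3 rad).
It also fails if it takes over 72 s, if anything falls off the work surface, if the arm or the gripper's body presses on something with over 40 N, if the wrist force passes 120 N, or if a joint passes its speed limit or range.

### The arm

A 6-joint arm with a two-finger parallel gripper is mounted at the origin on the work surface. World frame = base frame: x ahead of the robot, y to its left, z up, the work surface at z = 0. Lengths are in m, angles in rad, forces in N, time in s.
With the tool pointing down it reaches from about 0.35 to 0.975 m from the base axis. Payload 17.4 kg.
Tool frame: the origin (TCP) lies at the very end of the fingers, on their centre line; the grasp point (between the pads) lies robot.grip_depth behind it (robot.grip_depth is the distance from the TCP to the grasp point, in m); z points along the fingers, y is the line along which they close (so a half turn about z gives the same grasp; the last joint's range is limited). The gripper opens to 85 mm and grips with 20 to 120 N. Pads are 22 mm wide; open, the fingers measure 114 mm over their backs; the gripper's body (76 mm by 85 mm) begins 54 mm behind the grasp point. The pads swing forward as they close: fully open they stand 13 mm farther back than shut.
Start: joints at [1.269, 0.116, 1.442, -0, 1.584, -0.038], TCP at [0.176, 0.652, 0.231] pointing down, gripper open.
Joint ranges: [-2.83, 2.83], [-0.83, 2.19], [0.07, 2.5], [-1.14, 4.28], [0.01, 3], [-2.97, 2.97]. Speed limits (rad/s): [1.89, 1.89, 2.22, 3.14, 3.14, 3.14].

### API

Orientations are given as a 3x3 rotation matrix whose columns are the frame's x, y, z axes.
In Python, from cell import robot, vision, ticket, cut_out, spot_point gives the robot as it stands. The module is installed in compiled form; this text tells all that it offers.
- The arm moves only by the tool play_rows, never from a script. Its argument "series" is a list of rows, each a list of 3 entries, a list of its own where there are three numbers: the finger opening in m, from 0 to 0.0854, then the shift along the tool's x, y, z in m, then the turn about the tool's z in rad. A call has 1 to 20 rows; each row is the pose to reach, as a shift and turn from the pose commanded when the call began, along the tool's axes at that moment; what a row does not reach only later rows make up. A row lasts 1/8 s, in which the tool goes at most 62.5 mm and 10.7 degrees, less where a joint would pass 70% of its speed; a pose out of reach is approached as far as the arm can. A call with a gripper value outside its range is refused whole. The fingers move at their own pace and stop on an object; "grip_force" is the grip in N (left out, the last holds). Time passes only in rows, so rows that repeat a pose let the fingers close. It gives the time, the measured TCP pose, the force, the opening and the grip force at its end, in the units of the state.
- robot.observe(): the state, without advancing time (a new reading comes with each control period).
- vision.read_camera(name): name is "scene" or "top" or "wrist"; returns the picture (480x640x3 uint8, blue, green, red); there is no depth.
- vision.get_calibration(name): a dict with "mtx" (3x3 intrinsics, pixels), "dist" ([k1, k2, p1, p2, k3] as OpenCV has them; the pictures are not rectified), "R" (3x3) and "t" (3): a world point X has camera coordinates R X + t; the wrist camera has in their place "T_tool_cam" (4x4, takes a point from camera to tool coordinates, whose origin is the TCP and whose axes are the flange's). Camera axes: x right, y down, z forward; pixel columns grow to the right and rows downward; lengths in m; the calibration is good to about 2 mm. A picture is of the moment at which its call begins: read the wrist's pose just before it. get_calibration takes no time and is no camera call.
- ticket.finish_job(): hands the job in; it is judged then, once.
Trained networks look in the newest picture that a camera, given by its name, has taken for a name from the list of things; names that differ only in an ending like _2 or _b are one class to them, and where a whole thing is asked for, a point or a joint stands for the part that bears it (a point fixed in the world has none). Each returns a list of dicts, best first, with "conf" (0 to 1); they miss things now and then, are a little off and sometimes report something else, mostly with a low value. They report only what shows in the picture. A call takes as long as a camera call. They do not tell look-alikes from the thing itself.
- cut_out(thing, camera): "pixels" (480x640 bool, what is visible of it).
- spot_point(thing, camera): "xyz" ([x, y, z] in m, in the coordinates of the camera as it stood for that picture, good to about 4 mm: a listed point, or the origin of a listed thing).
The state is a dict: "clock": time; "q": joint angles; "joint_vel": joint speeds; "joint_efforts": joint torques, N m; "position": TCP position; "tool_rot": TCP orientation; "wrist_force": force on the tool from outside, world axes, zero at the start; "torque": the same for the moment, N m; "finger_gap": opening from 0.0 (shut) to 1.0 (fully open); "finger_force": force on a finger pad.
Only numpy, scipy, OpenCV 4.12 (cv2) and the standard library are available. Lean on these libraries where they do the work, as an engineer would, in place of code of your own. Each camera call takes 0.05 s, during which the arm holds its last target. There are 200 camera calls.

## Working session

There is one attempt and no reset: what is moved stays moved. The work goes in short steps, Python scripts to look and compute and a tool call to move; the robot and the scene stay as the last step left them, time stands still between calls to the robot, and variables do not carry over. Pictures are saved under pics/ and viewed, at most 10 in all, crops included, and the job is handed in when it is done.

Besides the shell and the picture viewer there is one more tool, called by a JSON object that holds its "api" and its "payload". play_rows: Moves the arm, as the interface text tells. Its arguments: {"type":"object","properties":{"series":{"type":"array","items":{"type":"array"}},"grip_force":{"type":"number"}},"required":["series"]}

```bash
mkdir -p pics; cat > h.py <<'E'
import numpy as np, cv2
from cell import robot, vision, ticket, cut_out, spot_point
def cam(name):
    c=vision.get_calibration(name)
    if name=='wrist':
        s=robot.observe(); T=np.eye(4); T[:3,:3]=s['tool_rot']; T[:3,3]=s['position']
        M=np.linalg.inv(T@np.array(c['T_tool_cam'])); return np.array(c['mtx']),np.array(c['dist']),M[:3,:3],M[:3,3]
    return np.array(c['mtx']),np.array(c['dist']),np.array(c['R']),np.array(c['t'])
def spots(names,name,C=None):
    C=C or cam(name); out={}
    for n in names:
        for d in spot_point(n,name)[:3]:
            x=np.array(d['xyz']); w=C[2].T@(x-C[3]); px=cv2.projectPoints(w[None],cv2.Rodrigues(C[2])[0],C[3],C[0],C[1])[0].ravel()
            print(name,n,round(d['conf'],2),w.round(4),px.round(0)); out.setdefault(n,[]).append(w)
    return out
def tri(obs): # obs: list of (C,px)
    A=[];b=[]
    for C,p in obs:
        u=cv2.undistortPoints(np.array([[p]],float),C[0],C[1]).ravel(); d=C[2].T@np.array([u[0],u[1],1]); d/=np.linalg.norm(d)
        P=np.eye(3)-np.outer(d,d); A.append(P); b.append(P@(-C[2].T@C[3]))
    x=np.linalg.lstsq(np.vstack(A),np.hstack(b),rcond=None)[0]; return x,[np.linalg.norm(a@x-bb) for a,bb in zip(A,b)]
def proj(C,X): return cv2.projectPoints(np.atleast_2d(np.array(X,float)),cv2.Rodrigues(C[2])[0],C[3],C[0],C[1])[0].reshape(-1,2)
E
cat > a.py <<'E'
from h import *
s=robot.observe(); print({k:np.round(v,3) for k,v in s.items()}, robot.grip_depth)
for n in ['scene','top','wrist']:
    C=cam(n); print(n,(-C[2].T@C[3]).round(3))
    im=vision.read_camera(n); cv2.imwrite(f'pics/{n}0.png',im)
    spots(['hook','hook_stem','hook_tip','hook_seat','paddle','paddle_hole','rail','rail_top','organiser','tin','vase','callipers'] if n!='wrist' else ['hook','paddle_hole','rail_top'],n,C)
E
python3 a.py
```

```text
{'clock': np.float64(0.0), 'q': array([ 1.269,  0.116,  1.442, -0.   ,  1.584, -0.038]), 'joint_vel': array([-0.001,  0.   ,  0.   , -0.   , -0.002,  0.001]), 'joint_efforts': array([-3.0000e-03, -7.3199e+01, -6.3249e+01, -0.0000e+00,  6.0000e-03,
       -0.0000e+00]), 'position': array([0.176, 0.651, 0.231]), 'tool_rot': array([[-0.965,  0.261, -0.   ],
       [ 0.261,  0.965, -0.001],
       [ 0.   , -0.001, -1.   ]]), 'wrist_force': array([-0.111, -0.803,  0.467]), 'torque': array([-0.021, -0.008, -0.009]), 'finger_force': np.float64(0.0), 'finger_gap': np.float64(0.999)} 0.0187
scene [0.88 0.46 0.96]
scene hook 0.89 [ 0.698  -0.2142  0.1437] [231. 213.]
scene hook 0.67 [0.5873 0.013  0.0012] [328. 300.]
scene hook 0.61 [ 0.5774 -0.1633  0.3096] [286. 151.]
scene hook_stem 0.72 [ 0.5542 -0.1583  0.2789] [298. 159.]
scene hook_stem 0.55 [ 0.7113 -0.1916  0.1167] [231. 230.]
scene hook_tip 0.97 [ 0.5628 -0.1601  0.1988] [296. 187.]
scene hook_tip 0.74 [ 0.7095 -0.2015  0.0341] [236. 248.]
scene hook_tip 0.57 [0.5348 0.2262 0.085 ] [410. 348.]
scene hook_seat 0.84 [ 0.6957 -0.2099  0
[... 1091 characters left out ...]
] [427. 176.]
top hook_seat 0.84 [ 0.6935 -0.2189  0.0042] [434. 187.]
top hook_seat 0.57 [ 0.5843 -0.1627  0.1633] [420. 239.]
top paddle 0.97 [0.5341 0.2258 0.0884] [200. 263.]
top paddle 0.56 [ 0.6929  0.2647 -0.0015] [195. 184.]
top paddle_hole 0.96 [0.5855 0.2326 0.087 ] [198. 235.]
top paddle_hole 0.71 [0.6431 0.2652 0.0018] [194. 208.]
top rail 0.46 [ 0.5656 -0.1572  0.1985] [420. 250.]
top rail_top 0.71 [ 0.5731 -0.1935  0.306 ] [461. 245.]
top organiser 0.64 [0.5375 0.2495 0.0008] [200. 261.]
top tin 0.58 [ 5.826e-01  1.330e-02 -2.000e-04] [317. 241.]
top vase 0.8 [ 0.7379 -0.0419 -0.0039] [346. 165.]
top callipers 0.61 [ 0.462  -0.0052  0.0021] [325. 301.]
wrist [0.106 0.67  0.373]
```

View pics/scene0.png

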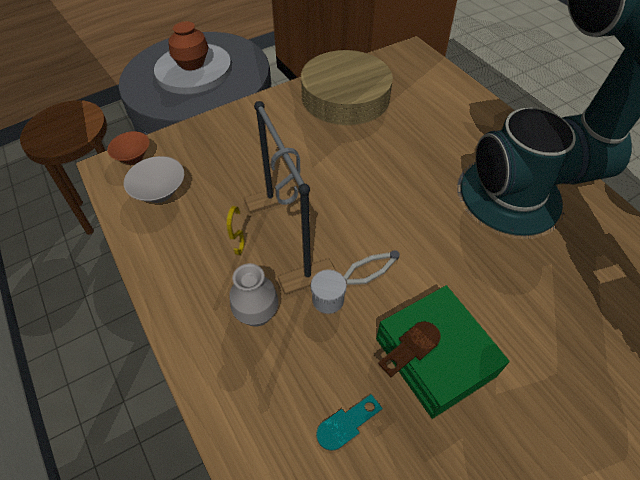

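View pics/top0.png

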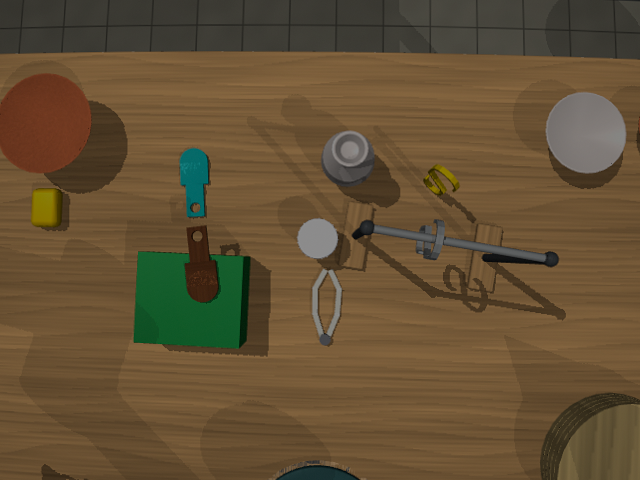

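The scene view shows the steel S-hook on the rail at about (286,165), and the yellow look-alike standing on the bench at (237,230). The rosewood paddle is on the green organiser, with its hole at (390,365). The top view agrees: rail from (367,228) to (551,259), paddle hole at (198,235), turquoise look-alike at (194,185). Next I'll go above the stem, on the robot's side.

{"api": "play_rows", "payload": {"series": [[0.06,[0,0,-0.17],0],[0.06,[0,0,-0.17],0],[0.06,[-0.54,-0.684,-0.17],-0.08],[0.06,[-0.54,-0.684,-0.17],-0.08],[0.06,[-0.54,-0.684,-0.17],-0.08],[0.06,[-0.54,-0.684,-0.17],-0.08],[0.06,[-0.54,-0.684,-0.17],-0.08],[0.06,[-0.54,-0.684,-0.17],-0.08],[0.06,[-0.54,-0.684,-0.17],-0.08],[0.06,[-0.54,-0.684,-0.17],-0.08],[0.06,[-0.54,-0.684,-0.17],-0.08],[0.06,[-0.54,-0.684,-0.17],-0.08],[0.06,[-0.54,-0.684,-0.17],-0.08],[0.06,[-0.54,-0.684,-0.17],-0.08],[0.06,[-0.54,-0.684,-0.17],-0.08],[0.06,[-0.54,-0.684,-0.17],-0.08],[0.06,[-0.54,-0.684,-0.17],-0.08],[0.06,[-0.54,-0.684,-0.17],-0.08],[0.06,[-0.54,-0.684,-0.17],-0.08],[0.06,[-0.54,-0.684,-0.17],-0.08]], "grip_force": 60}}

```text
clock: 4.0
position: [0.5188, -0.1485, 0.4017]
tool_rot: [[-0.983, 0.181, 0.001], [0.181, 0.983, -0.0], [-0.001, -0.0, -1.0]]
wrist_force: [0.7, 0.3, -0.3]
finger_gap: 0.704
finger_force: 0.0
```

```bash
cat > b.py <<'E'
from h import *
C=cam('wrist'); s=robot.observe(); R=s['tool_rot']; print(s['position'].round(4),R.round(3).tolist(),s['clock'])
im=vision.read_camera('wrist'); cv2.imwrite('pics/w1.png',im)
spots(['hook','hook_stem','hook_tip','hook_seat','rail_top'],'wrist',C)
m=cut_out('hook','wrist')
for d in m: ys,xs=np.nonzero(d['pixels']); print(d['conf'],xs.min(),xs.max(),ys.min(),ys.max())
E
python3 b.py
```

```text
[ 0.5188 -0.1485  0.4017] [[-0.983, 0.181, 0.001], [0.181, 0.983, -0.0], [-0.001, -0.0, -1.0]] 4.0
wrist hook 0.94 [ 0.6903 -0.2172  0.1511] [281. 372.]
wrist hook_stem 0.62 [ 0.5597 -0.1577  0.278 ] [313. 299.]
wrist hook_stem 0.62 [ 0.7151 -0.1961  0.1177] [306. 371.]
wrist hook_tip 0.93 [ 0.7122 -0.2022  0.0361] [302. 336.]
wrist hook_tip 0.61 [ 4.57e-01 -7.20e-03 -4.00e-04] [419. 113.]
wrist hook_tip 0.58 [ 0.5643 -0.1584  0.1971] [314. 267.]
wrist hook_seat 0.97 [ 0.6955 -0.2122  0.0029] [294. 316.]
wrist hook_seat 0.87 [ 0.5825 -0.1647  0.1645] [311. 275.]
wrist rail_top 0.78 [ 0.5768 -0.1919  0.305 ] [265. 349.]
0.63 265 306 309 383
0.62 304 321 258 377
0.21 624 639 87 158
```

View pics/w1.png

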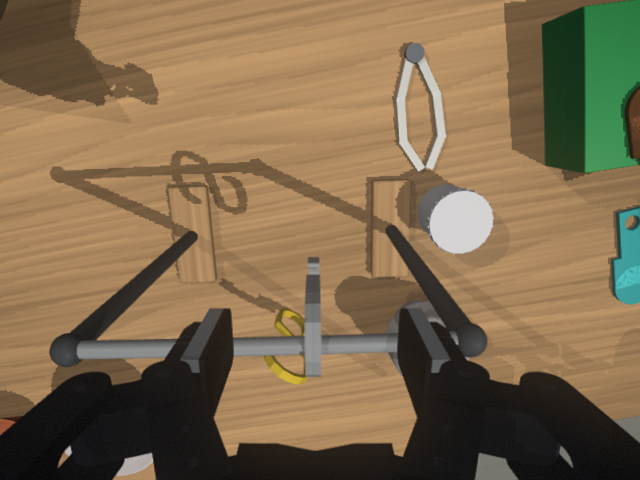

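The wrist view shows the hook edge-on at col 313, centred between the fingers and in line with tool x. The rail runs across at rows 340–350. All three views agree on the stem at about (0.552, -0.158, 0.279), so I'll go down and grip it.

{"api": "play_rows", "payload": {"series": [[0.06,[-0.034,-0.003,0],0],[0.06,[-0.034,-0.003,0.05],0],[0.06,[-0.034,-0.003,0.09],0],[0.06,[-0.034,-0.003,0.12],0],[0.06,[-0.034,-0.003,0.141],0],[0.06,[-0.034,-0.003,0.141],0],[0.0,[-0.034,-0.003,0.141],0],[0.0,[-0.034,-0.003,0.141],0],[0.0,[-0.034,-0.003,0.141],0],[0.0,[-0.034,-0.003,0.141],0],[0.0,[-0.034,-0.003,0.141],0],[0.0,[-0.034,-0.003,0.141],0],[0.0,[-0.034,-0.003,0.141],0]], "grip_force": 70}}

```text
clock: 5.98
position: [0.5521, -0.1589, 0.2611]
tool_rot: [[-0.983, 0.183, 0.001], [0.183, 0.983, -0.001], [-0.001, -0.0, -1.0]]
wrist_force: [-0.4, -2.0, 5.8]
finger_gap: 0.102
finger_force: 68.2
```

```bash
cat > c.py <<'E'
from h import *
s=robot.observe(); print(s['position'].round(4),s['clock'],s['finger_gap'],s['finger_force'],s['wrist_force'].round(2))
for n in ['scene','top']:
    C=cam(n); vision.read_camera(n)
    spots(['hook','hook_stem','hook_tip','hook_seat'],n,C)
E
python3 c.py
```

```text
[ 0.5521 -0.1589  0.2611] 5.975 0.10219009958024505 68.24800318077905 [-0.41 -1.99  5.77]
scene hook 0.85 [ 0.5821 -0.1646  0.3085] [283. 152.]
scene hook 0.74 [ 0.697  -0.2139  0.1423] [231. 213.]
scene hook_stem 0.88 [ 0.7121 -0.1965  0.1175] [230. 229.]
scene hook_stem 0.6 [ 0.584  -0.1694  0.1658] [286. 199.]
scene hook_stem 0.56 [ 0.5539 -0.1629  0.2781] [297. 158.]
scene hook_tip 0.92 [ 0.5623 -0.1556  0.2033] [297. 187.]
scene hook_tip 0.63 [ 0.7043 -0.1997  0.0362] [238. 247.]
scene hook_seat 0.82 [ 0.5843 -0.1625  0.1664] [287. 201.]
scene hook_seat 0.8 [ 0.6945 -0.2108  0.0022] [241. 251.]
scene hook_seat 0.67 [0.5325 0.2472 0.0006] [411. 372.]
top hook_stem 0.81 [ 0.7127 -0.1929  0.116 ] [433. 168.]
top hook_stem 0.34 [0.5867 0.0112 0.0027] [318. 239.]
top hook_tip 0.56 [ 0.7087 -0.1978  0.0392] [427. 177.]
top hook_seat 0.74 [ 0.6924 -0.2174  0.0007] [433. 188.]
```

Gripped: the opening is about 9 mm and the pad force 68 N. Next I'll lift, draw back to the -x side and rise.

{"api": "play_rows", "payload": {"series": [[0.0,[0,0,-0.015],0],[0.0,[0,0,-0.035],0],[0.0,[0,0,-0.055],0],[0.0,[0,0,-0.065],0],[0.0,[0.03,0,-0.065],0],[0.0,[0.06,0,-0.065],0],[0.0,[0.09,0,-0.08],0],[0.0,[0.1,0,-0.12],0],[0.0,[0.1,0,-0.16],0],[0.0,[0.1,0,-0.16],0]]}}

```text
clock: 7.72
position: [0.4537, -0.1404, 0.4237]
tool_rot: [[-0.983, 0.183, 0.004], [0.183, 0.983, -0.002], [-0.005, -0.001, -1.0]]
wrist_force: [0.4, -0.8, -2.1]
finger_gap: 0.101
finger_force: 70.5
```

```bash
cat > d.py <<'E'
from h import *
s=robot.observe(); R=s['tool_rot'];p=s['position'];print(p.round(4),R.round(3).tolist(),s['clock'])
for n in ['scene','top','wrist']:
    C=cam(n); vision.read_camera(n)
    o=spots(['hook','hook_tip','hook_seat','paddle','paddle_hole','rail_top'],n,C)
    for k in ['hook','hook_tip','hook_seat']:
        for w in o.get(k,[]):
            d=R.T@(w-p)
            if abs(d[0])<.1 and abs(d[1])<.1: print('   rel tool',k,d.round(4))
    for d in cut_out('paddle',n):
        q=d['pixels'].astype(np.uint8); print('mask',round(d['conf'],2),cv2.minAreaRect(cv2.findNonZero(q)))
E
python3 d.py
```

```text
[ 0.4537 -0.1404  0.4237] [[-0.983, 0.183, 0.004], [0.183, 0.983, -0.002], [-0.005, -0.001, -1.0]] 7.725
scene hook 0.81 [ 0.4829 -0.1467  0.4679] [333.  69.]
scene hook 0.81 [ 0.6964 -0.2124  0.1415] [232. 214.]
scene hook_tip 0.66 [ 0.7073 -0.2009  0.0379] [236. 247.]
scene hook_seat 0.65 [ 0.6965 -0.2105  0.001 ] [241. 251.]
scene hook_seat 0.55 [ 0.4826 -0.1495  0.3271] [331. 130.]
scene paddle 0.66 [0.5376 0.2272 0.085 ] [409. 350.]
scene paddle 0.62 [ 0.6964  0.2638 -0.0033] [349. 422.]
scene paddle 0.21 [ 0.486  -0.1463  0.3268] [331. 132.]
scene paddle_hole 0.92 [0.5878 0.2312 0.089 ] [390. 364.]
scene paddle_hole 0.57 [0.649  0.2589 0.0026] [367. 406.]
scene paddle_hole 0.55 [0.538  0.2281 0.0841] [409. 350.]
scene rail_top 0.68 [ 0.5757 -0.1923  0.3105] [279. 141.]
scene rail_top 0.32 [ 0.4824 -0.1459  0.3258] [332. 132.]
   rel tool hook [-0.0301 -0.0008 -0.0441]
   rel tool hook_seat [-0.0296 -0.0035  0.0967]
mask 0.6 ((277.0960998535156, 196.57347106933594), (187.85215759277344, 63.51057434082031), 66.4477310180664)
mask 0.58 ((410.0000305175781, 349.0), (29.698484420776
[... 1079 characters left out ...]
(68.00624084472656, 28.89988136291504), 86.8201675415039)
mask 0.79 ((199.74794006347656, 263.6054992675781), (75.89646911621094, 32.66165542602539), 83.9909896850586)
wrist hook_tip 0.71 [ 0.4621 -0.1396  0.3547] [320. 284.]
wrist hook_seat 0.69 [ 0.485  -0.1485  0.3224] [312. 301.]
wrist paddle 0.9 [0.533  0.2261 0.0851] [634. 202.]
wrist paddle 0.62 [ 6.941e-01  2.675e-01 -4.000e-04] [617. 293.]
wrist paddle_hole 0.77 [0.6443 0.2608 0.0034] [615. 263.]
   rel tool hook_tip [-0.0078  0.0024  0.069 ]
   rel tool hook_seat [-0.0318 -0.0021  0.1014]
mask 0.71 ((622.4999389648438, 201.99996948242188), (117.99998474121094, 32.99999237060547), 90.0)
mask 0.59 ((617.0, 294.5), (87.0, 40.0), 90.0)
```

Step 1 is done and the hook is held. In tool coordinates, the tip is at about (-9.5, 1, 66) mm and the seat at about (-30.5, 0, 100) mm. The hole is at (0.5865, 0.232, 0.088) and the paddle's yaw is about 5.9°. I'll go to a point 42 mm beyond the hole, still high.

{"api": "play_rows", "payload": {"series": [[0.0,[-0.006,0.025,0],-0.018],[0.0,[-0.016,0.07,0],-0.05],[0.0,[-0.029,0.12,0],-0.09],[0.0,[-0.04,0.17,0],-0.13],[0.0,[-0.052,0.22,0],-0.165],[0.0,[-0.064,0.27,0],-0.2],[0.0,[-0.076,0.32,0],-0.235],[0.0,[-0.086,0.365,0],-0.27],[0.0,[-0.092,0.39,0.01],-0.287],[0.0,[-0.094,0.399,0.04],-0.287],[0.0,[-0.094,0.399,0.08],-0.287],[0.0,[-0.094,0.399,0.11],-0.287],[0.0,[-0.094,0.399,0.12],-0.287],[0.0,[-0.094,0.399,0.12],-0.287],[0.0,[-0.094,0.399,0.12],-0.287]]}}

```text
clock: 10.8
position: [0.6192, 0.2347, 0.302]
tool_rot: [[-0.995, -0.103, 0.002], [-0.103, 0.995, 0.001], [-0.002, 0.0, -1.0]]
wrist_force: [0.0, 0.7, -1.1]
finger_gap: 0.104
finger_force: 70.4
```

```bash
cat > e.py <<'E'
from h import *
import sys
s=robot.observe(); R=s['tool_rot'];p=s['position'];print(p.round(4),R.round(3).tolist(),s['clock'])
for n in ['scene','top','wrist']:
    C=cam(n); im=vision.read_camera(n); cv2.imwrite(f'pics/{n}{sys.argv[1]}.png',im)
    o=spots(['hook','hook_tip','hook_seat','paddle','paddle_hole'],n,C)
    for k,v in o.items():
        for w in v:
            d=R.T@(w-p)
            if abs(d[0])<.15 and abs(d[1])<.05: print('   rel tool',k,d.round(4))
E
python3 e.py 2
```

```text
[0.6192 0.2347 0.302 ] [[-0.995, -0.103, 0.002], [-0.103, 0.995, 0.001], [-0.002, 0.0, -1.0]] 10.8
scene hook 0.92 [0.6482 0.2385 0.3456] [379. 320.]
scene hook 0.71 [ 0.6986 -0.214   0.1418] [231. 214.]
scene hook 0.59 [0.6288 0.2375 0.2386] [382. 344.]
scene hook_tip 0.86 [0.6276 0.236  0.2394] [382. 343.]
scene hook_tip 0.8 [ 0.7082 -0.2006  0.0393] [236. 247.]
scene hook_tip 0.74 [ 0.5747 -0.1949  0.31  ] [279. 141.]
scene hook_seat 0.7 [0.6493 0.2374 0.2069] [370. 358.]
scene hook_seat 0.68 [ 0.6971 -0.2096  0.0009] [241. 252.]
scene paddle 0.94 [0.5375 0.2271 0.086 ] [409. 349.]
scene paddle 0.9 [ 6.954e-01  2.632e-01 -4.000e-04] [349. 421.]
scene paddle_hole 0.98 [ 0.6491  0.2654 -0.001 ] [369. 410.]
scene paddle_hole 0.58 [0.5883 0.2334 0.0887] [390. 365.]
scene paddle_hole 0.21 [0.6463 0.2382 0.3487] [381. 318.]
   rel tool hook [-0.0293  0.0009 -0.0436]
   rel tool hook [-0.0097  0.0018  0.0634]
   rel tool hook_tip [-0.0084  0.0004  0.0627]
   rel tool hook_seat [-0.0301 -0.0004  0.0952]
   rel tool paddle [0.0825 0.0008 0.2159]
   rel tool paddle [-0.0782  0.0205  0.3026]
[... 876 characters left out ...]
0.6283 0.2373 0.2338] [319. 286.]
wrist hook_seat 0.72 [0.6479 0.2353 0.2047] [311. 298.]
wrist paddle 0.97 [0.6914 0.2665 0.0013] [337. 264.]
wrist paddle 0.77 [0.5367 0.228  0.0871] [318. 112.]
wrist paddle 0.25 [0.623  0.2336 0.3147] [311. 357.]
wrist paddle_hole 0.86 [0.6494 0.2637 0.0051] [339. 228.]
wrist paddle_hole 0.61 [0.5839 0.231  0.0855] [315. 171.]
   rel tool hook_tip [-0.0092  0.0017  0.0682]
   rel tool hook_seat [-0.0285 -0.0024  0.0974]
   rel tool paddle [-0.0745  0.0241  0.3009]
   rel tool paddle [0.0832 0.0018 0.2148]
   rel tool paddle [-0.0037 -0.0014 -0.0127]
   rel tool paddle_hole [-0.0324  0.0257  0.297 ]
   rel tool paddle_hole [ 3.590e-02 -1.000e-04  2.164e-01]
```

View pics/wrist2.png

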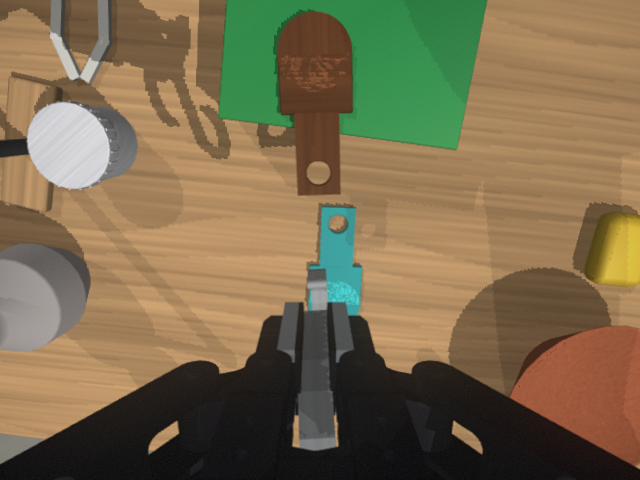

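The wrist view shows the paddle's hole at (319,173), dead ahead in line with the hook tip at (318,275). The turquoise look-alike lies on the bench below. I'll go down to put the tip about 12 mm under the handle's underside, then move in under the hole.

{"api": "play_rows", "payload": {"series": [[0.0,[0,0,0.03],0],[0.0,[0,0,0.07],0],[0.0,[0,0,0.11],0],[0.0,[0,0,0.14],0],[0.0,[0,0,0.158],0],[0.0,[0,0,0.164],0],[0.0,[0,0,0.164],0],[0.0,[0.015,0,0.164],0],[0.0,[0.03,0,0.164],0],[0.0,[0.04,0,0.164],0],[0.0,[0.043,0,0.164],0],[0.0,[0.043,0,0.164],0],[0.0,[0.043,0,0.164],0]]}}

```text
clock: 13.32
position: [0.5763, 0.2303, 0.1363]
tool_rot: [[-0.995, -0.103, 0.0], [-0.103, 0.995, -0.0], [0.0, -0.0, -1.0]]
wrist_force: [0.1, 0.3, -1.5]
finger_gap: 0.098
finger_force: 70.4
```

```bash
python3 e.py 3 | grep -v '0.2[01][0-9]* ' ; python3 - <<'E'
import cv2,numpy as np
a=cv2.imread('pics/scene3.png')[310:420,320:470]; b=cv2.imread('pics/wrist3.png')[60:330,180:460]
a=cv2.resize(a,(500,366),interpolation=cv2.INTER_CUBIC); b=cv2.resize(b,(290,280)); 
o=np.zeros((366,800,3),np.uint8); o[:,:500]=a; o[:280,505:795]=b; cv2.imwrite('pics/c3.png',o)
E
```

```text
[0.5763 0.2303 0.1363] [[-0.995, -0.103, 0.0], [-0.103, 0.995, -0.0], [0.0, -0.0, -1.0]] 13.325
scene hook 0.96 [0.6049 0.2324 0.1808] [388. 349.]
scene hook_tip 0.73 [ 0.7043 -0.1998  0.0354] [238. 248.]
scene hook_tip 0.6 [0.5848 0.2352 0.075 ] [391. 367.]
scene hook_seat 0.62 [0.6024 0.2297 0.0401] [380. 376.]
scene paddle 0.72 [ 0.6962  0.2633 -0.0028] [349. 422.]
scene paddle_hole 0.66 [0.6485 0.2615 0.0024] [368. 407.]
   rel tool hook [-0.0287 -0.0009 -0.0445]
   rel tool hook_tip [-0.0089  0.004   0.0613]
   rel tool hook_seat [-0.0259 -0.0033  0.0962]
   rel tool paddle [-0.1227  0.0205  0.1391]
   rel tool paddle_hole [-0.075   0.0237  0.1339]
top hook 0.58 [0.6046 0.2311 0.1847] [184. 222.]
top hook 0.58 [0.6044 0.2353 0.0386] [203. 227.]
top hook_tip 0.64 [0.5856 0.2336 0.0743] [199. 236.]
top hook_seat 0.48 [0.6057 0.236  0.0348] [203. 226.]
top paddle 0.94 [0.5359 0.2234 0.0845] [202. 262.]
top paddle 0.61 [ 6.923e-01  2.645e-01 -2.000e-04] [195. 184.]
top paddle_hole 0.98 [0.5861 0.2279 0.0894] [200. 235.]
top paddle_hole 0.63 [0.6417 0.2652 0.0014] [194. 209.]
   rel tool hook [-0.0282 -0.0022 -0.0484]
   rel tool hook_tip [-0.0095  0.0024  0.062 ]
   rel tool hook_seat [-0.0298  0.0026  0.1015]
   rel tool paddle [ 0.0409 -0.0027  0.0517]
   rel tool paddle [-0.1189  0.022   0.1365]
   rel tool paddle_hole [-0.0095 -0.0034  0.0469]
   rel tool paddle_hole [-0.0686  0.028   0.1349]
wrist hook_tip 0.79 [0.5863 0.2331 0.0699] [319. 287.]
wrist hook_seat 0.82 [0.602  0.2317 0.0368] [313. 291.]
wrist paddle 0.74 [0.532  0.2275 0.0839] [320. 188.]
wrist paddle 0.36 [0.5809 0.2281 0.1532] [308. 362.]
   rel tool hook_tip [-0.0102  0.0018  0.0664]
   rel tool hook_seat [-0.0257 -0.0013  0.0994]
   rel tool paddle [0.0444 0.0018 0.0523]
   rel tool paddle [-0.0043 -0.0026 -0.0169]
```

View pics/c3.png

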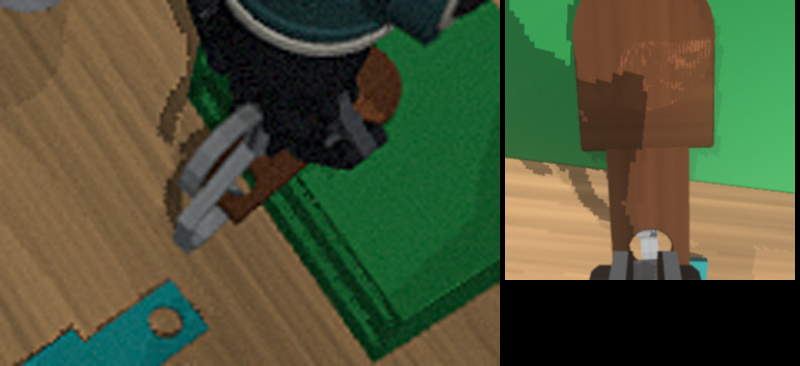

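In the wrist crop, the grey tip shows through the middle of the hole at (648,243). The scene crop shows the bend passing round the handle's end with clearance. I'll raise the tip through the hole.

{"api": "play_rows", "payload": {"series": [[0.0,[0,0,-0.006],0],[0.0,[0,0,-0.012],0],[0.0,[0,0,-0.018],0],[0.0,[0,0,-0.024],0],[0.0,[0,0,-0.03],0],[0.0,[0,0,-0.035],0],[0.0,[0,0,-0.035],0]]}}

```text
clock: 15.1
position: [0.5763, 0.2303, 0.1718]
tool_rot: [[-0.995, -0.103, 0.001], [-0.103, 0.995, 0.0], [-0.001, 0.0, -1.0]]
wrist_force: [0.1, 0.2, -1.5]
finger_gap: 0.101
finger_force: 70.4
```

```bash
python3 e.py 4 | grep -E 'paddle|tip|rel' ; python3 - <<'E'
import cv2,numpy as np
a=cv2.imread('pics/scene4.png')[310:420,320:470]; b=cv2.imread('pics/wrist4.png')[60:330,180:460]
a=cv2.resize(a,(500,366),interpolation=cv2.INTER_CUBIC); b=cv2.resize(b,(290,280)); 
o=np.zeros((366,800,3),np.uint8); o[:,:500]=a; o[:280,505:795]=b; cv2.imwrite('pics/c4.png',o)
E
```

```text
scene hook_tip 0.96 [0.5847 0.2339 0.1114] [393. 359.]
scene hook_tip 0.94 [ 0.7058 -0.1997  0.0371] [237. 247.]
scene paddle 0.96 [6.961e-01 2.634e-01 3.000e-04] [349. 421.]
scene paddle 0.81 [0.5382 0.2295 0.0843] [410. 351.]
scene paddle_hole 0.95 [0.646  0.2624 0.001 ] [370. 407.]
scene paddle_hole 0.62 [0.5873 0.2329 0.0865] [390. 365.]
   rel tool hook [-0.0311 -0.0012 -0.0462]
   rel tool hook_tip [-0.0087  0.0027  0.0603]
   rel tool hook_seat [-0.0285 -0.0017  0.0934]
   rel tool paddle [-0.1225  0.0205  0.1716]
   rel tool paddle [0.038  0.003  0.0874]
   rel tool paddle_hole [-0.0725  0.0247  0.1708]
   rel tool paddle_hole [-0.0112  0.0015  0.0853]
top hook_tip 0.61 [ 0.7105 -0.1955  0.0402] [426. 176.]
top hook_tip 0.54 [0.5855 0.2343 0.1083] [194. 235.]
top hook_tip 0.32 [0.6068 0.2371 0.0725] [198. 224.]
top paddle 0.96 [0.5335 0.2229 0.0876] [202. 264.]
top paddle 0.68 [ 0.6945  0.2642 -0.0016] [195. 183.]
top paddle_hole 0.7 [0.5881 0.2328 0.0902] [197. 234.]
top paddle_hole 0.68 [0.6406 0.2639 0.0011] [194. 210.]
top paddle_hole 0.48 [0.6056 0.2363 0.0731] [198. 225
[... 186 characters left out ...]
rel tool paddle [ 0.0433 -0.003   0.0841]
   rel tool paddle [-0.121   0.0215  0.1735]
   rel tool paddle_hole [-0.012   0.0013  0.0816]
   rel tool paddle_hole [-0.0674  0.0267  0.1707]
   rel tool paddle_hole [-0.0297  0.0029  0.0987]
wrist hook_tip 0.95 [0.5841 0.2351 0.106 ] [323. 284.]
wrist paddle 0.68 [0.5388 0.2251 0.0885] [313. 192.]
wrist paddle_hole 0.92 [0.6444 0.2608 0.0026] [344. 310.]
wrist paddle_hole 0.58 [0.5812 0.2318 0.0872] [317. 267.]
   rel tool hook_tip [-0.0083  0.0039  0.0658]
   rel tool hook_seat [-0.0286 -0.0019  0.1038]
   rel tool paddle [ 0.0379 -0.0013  0.0832]
   rel tool paddle_hole [-0.0708  0.0233  0.1692]
   rel tool paddle_hole [-0.005   0.001   0.0845]
```

View pics/c4.png

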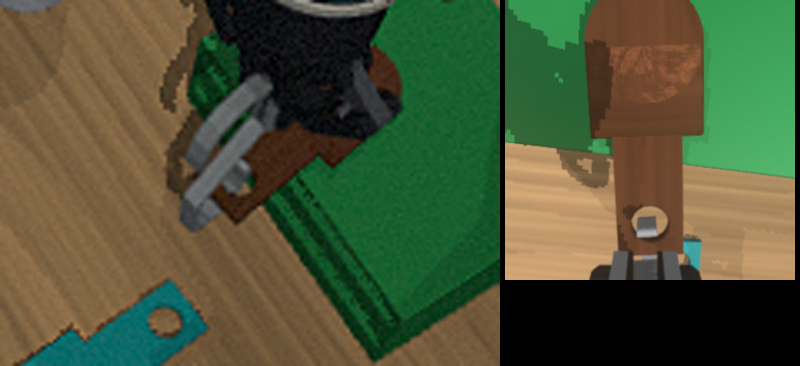

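The tip is up through the hole: it stands clear of the handle at (648,226) in the wrist crop, and the paddle hasn't moved. I'll lift so that the hole swings up in an arc about the blade's end, which stays on the organiser, so the paddle comes off near vertical.

{"api": "play_rows", "payload": {"series": [[0.0,[0,0,-0.008],0],[0.0,[0,0,-0.016],0],[0.0,[0.001,0,-0.026],0],[0.0,[0.002,0,-0.036],0],[0.0,[0.004,0,-0.046],0],[0.0,[0.007,0,-0.056],0],[0.0,[0.011,0,-0.066],0],[0.0,[0.016,0,-0.076],0],[0.0,[0.021,0,-0.085],0],[0.0,[0.027,0,-0.093],0],[0.0,[0.034,0,-0.101],0],[0.0,[0.041,0,-0.109],0],[0.0,[0.049,0,-0.116],0],[0.0,[0.058,0,-0.122],0],[0.0,[0.067,0,-0.128],0],[0.0,[0.076,0,-0.132],0],[0.0,[0.085,0,-0.136],0],[0.0,[0.092,0,-0.139],0],[0.0,[0.095,0,-0.142],0],[0.0,[0.095,0,-0.142],0]]}}

```text
clock: 18.5
position: [0.4816, 0.2205, 0.3136]
tool_rot: [[-0.995, -0.103, 0.0], [-0.103, 0.995, 0.0], [-0.0, 0.0, -1.0]]
wrist_force: [0.1, 0.1, -2.2]
finger_gap: 0.105
finger_force: 70.4
```

```bash
python3 e.py 5 | grep -E 'paddle|tip|rel' ; python3 - <<'E'
import cv2,numpy as np
a=cv2.imread('pics/scene5.png')[230:400,300:520]; b=cv2.imread('pics/wrist5.png')[60:330,180:460]
a=cv2.resize(a,(500,386),interpolation=cv2.INTER_CUBIC); b=cv2.resize(b,(290,280)); 
o=np.zeros((386,800,3),np.uint8); o[:,:500]=a; o[:280,505:795]=b; cv2.imwrite('pics/c5.png',o)
E
```

```text
scene hook_tip 0.84 [0.4911 0.2236 0.2514] [445. 294.]
scene hook_tip 0.7 [0.5314 0.2519 0.0012] [413. 374.]
scene hook_tip 0.62 [ 0.7082 -0.203   0.038 ] [236. 247.]
scene paddle 0.85 [0.513  0.2257 0.1592] [425. 326.]
scene paddle 0.56 [6.942e-01 2.667e-01 4.000e-04] [350. 422.]
scene paddle 0.17 [0.5124 0.2217 0.2192] [431. 308.]
scene paddle_hole 0.7 [ 0.6464  0.263  -0.0009] [370. 408.]
scene paddle_hole 0.62 [0.508  0.2261 0.2072] [433. 312.]
   rel tool hook [-0.028  -0.     -0.0459]
   rel tool hook_tip [-0.0098  0.0021  0.0621]
   rel tool hook_tip [-0.0527  0.026   0.3124]
   rel tool hook_seat [-0.0319  0.0058  0.1578]
   rel tool hook_seat [-0.0293  0.0004  0.1053]
   rel tool paddle [-0.0318  0.0019  0.1544]
   rel tool paddle [-0.0307 -0.002   0.0944]
   rel tool paddle_hole [-0.0268  0.0028  0.1064]
top hook_tip 0.72 [ 0.7112 -0.1985  0.0384] [427. 176.]
top hook_tip 0.66 [0.4899 0.2267 0.2511] [172. 295.]
top paddle 0.7 [ 0.6925  0.2651 -0.0009] [195. 184.]
top paddle 0.58 [0.5169 0.2236 0.1587] [191. 274.]
top paddle_hole 0.79 [ 0.6431  0.2609 -0.0007] [196. 208.]
to
[... 304 characters left out ...]
rel tool paddle_hole [-0.0248  0.0015  0.1022]
   rel tool paddle_hole [-0.0586  0.0212  0.3132]
wrist hook_tip 0.79 [0.4888 0.225  0.2495] [323. 284.]
wrist hook_tip 0.28 [0.4874 0.2169 0.3288] [304. 362.]
wrist paddle 0.86 [0.5099 0.2267 0.1563] [320. 265.]
wrist paddle 0.55 [0.4845 0.2207 0.328 ] [316. 354.]
wrist paddle_hole 0.97 [0.5097 0.2218 0.2071] [313. 290.]
   rel tool hook_tip [-0.0077  0.0037  0.064 ]
   rel tool hook_tip [-0.0054 -0.0042 -0.0152]
   rel tool hook_seat [-0.0307  0.0029  0.0985]
   rel tool hook_seat [-0.005  -0.0012 -0.0185]
   rel tool paddle [-0.0288  0.0032  0.1572]
   rel tool paddle [-0.003  -0.0001 -0.0144]
   rel tool paddle_hole [-0.028  -0.0016  0.1065]
```

View pics/c5.png

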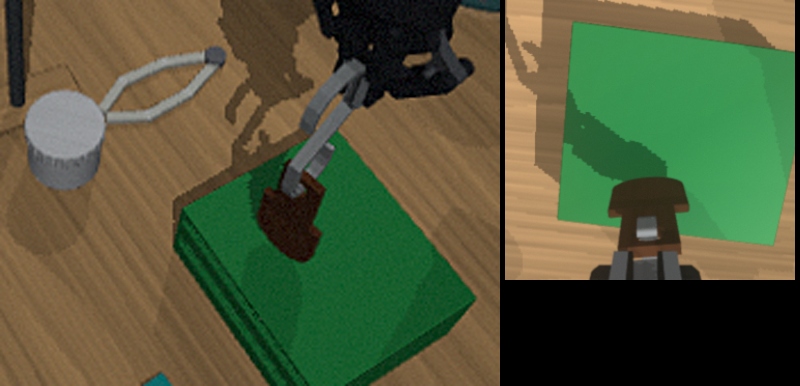

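The paddle now hangs from the bend, nearly vertical, at about (290,220) in the scene crop. Its hole is at (0.508, 0.224, 0.208) and the seat is about 10 mm above it. I'll lift clear and settle for step 2.

{"api": "play_rows", "payload": {"series": [[0.0,[0,0,-0.004],0],[0.0,[0,0,-0.01],0],[0.0,[0,0,-0.018],0],[0.0,[0,0,-0.027],0],[0.0,[0,0,-0.037],0],[0.0,[0,0,-0.048],0],[0.0,[0,0,-0.059],0],[0.0,[0,0,-0.07],0],[0.0,[0,0,-0.081],0],[0.0,[0,0,-0.091],0],[0.0,[0,0,-0.1],0],[0.0,[0,0,-0.106],0],[0.0,[0,0,-0.11],0],[0.0,[0,0,-0.11],0],[0.0,[0,0,-0.11],0],[0.0,[0,0,-0.11],0],[0.0,[0,0,-0.11],0]]}}

```text
clock: 21.52
position: [0.4816, 0.2205, 0.4232]
tool_rot: [[-0.995, -0.103, -0.0], [-0.103, 0.995, -0.0], [0.0, -0.0, -1.0]]
wrist_force: [0.0, -0.2, -1.5]
finger_gap: 0.104
finger_force: 70.4
```

```bash
python3 e.py 6 | grep -E '^\[|paddle|rel'
```

```text
[0.4816 0.2205 0.4232] [[-0.995, -0.103, -0.0], [-0.103, 0.995, -0.0], [0.0, -0.0, -1.0]] 21.525
scene paddle 0.79 [0.5168 0.2259 0.2643] [435. 299.]
scene paddle 0.66 [ 0.4581 -0.0087 -0.0041] [370. 269.]
scene paddle 0.58 [ 0.6964  0.2638 -0.0027] [349. 422.]
scene paddle_hole 0.92 [0.5134 0.2249 0.3193] [443. 280.]
scene paddle_hole 0.75 [6.460e-01 2.631e-01 2.000e-04] [370. 408.]
   rel tool hook [-0.0312  0.0023 -0.0463]
   rel tool hook_tip [-0.0086  0.0003  0.0652]
   rel tool hook_seat [-0.0285 -0.0041  0.0967]
   rel tool paddle [-0.0356  0.0018  0.1589]
   rel tool paddle_hole [-0.0321  0.0012  0.1039]
top paddle 0.7 [0.4933 0.2265 0.3622] [146. 299.]
top paddle 0.65 [0.5113 0.2262 0.2695] [169. 281.]
top paddle 0.55 [ 0.6948  0.2659 -0.0025] [195. 183.]
top paddle_hole 0.79 [0.5097 0.223  0.3226] [159. 285.]
top paddle_hole 0.58 [ 0.6407  0.2638 -0.0009] [195. 210.]
   rel tool hook [-0.0297 -0.0019 -0.0491]
   rel tool hook_tip [-0.0105  0.0036  0.0637]
   rel tool hook_seat [-0.0339  0.0017  0.0968]
   rel tool paddle [-0.0122  0.0048  0.061 ]
   rel tool paddle [-0.0302  0.0027  0.1537]
   rel tool paddle_hole [-0.0282 -0.0004  0.1006]
wrist paddle 0.7 [0.5119 0.2275 0.2708] [321. 270.]
wrist paddle_hole 0.94 [0.5102 0.2206 0.3149] [311. 289.]
   rel tool hook_tip [-0.009   0.0035  0.0644]
   rel tool hook_seat [-0.0301 -0.0028  0.0979]
   rel tool paddle [-0.0309  0.0038  0.1524]
   rel tool paddle_hole [-0.0284 -0.0029  0.1083]
```

The paddle hangs vertical, well clear of the organiser. I'll carry it smoothly back to the pose in front of the rail.

{"api": "play_rows", "payload": {"series": [[0.0,[0.0,-0.002,0],0.002],[0.0,[0.002,-0.009,0],0.007],[0.0,[0.004,-0.019,0],0.015],[0.0,[0.006,-0.034,0],0.027],[0.0,[0.009,-0.052,0],0.042],[0.0,[0.013,-0.073,0],0.059],[0.0,[0.018,-0.097,0],0.078],[0.0,[0.022,-0.123,0],0.099],[0.0,[0.027,-0.15,0],0.121],[0.0,[0.033,-0.178,0],0.144],[0.0,[0.038,-0.206,0],0.166],[0.0,[0.043,-0.233,0],0.188],[0.0,[0.047,-0.259,0],0.209],[0.0,[0.052,-0.283,0],0.228],[0.0,[0.056,-0.304,0],0.245],[0.0,[0.059,-0.322,0],0.26],[0.0,[0.061,-0.337,0],0.272],[0.0,[0.063,-0.347,0],0.28],[0.0,[0.065,-0.354,0],0.285],[0.0,[0.065,-0.356,0],0.287]]}}

```text
clock: 24.92
position: [0.4536, -0.1405, 0.4233]
tool_rot: [[-0.983, 0.183, 0.0], [0.183, 0.983, 0.0], [-0.0, 0.0, -1.0]]
wrist_force: [-0.3, 0.3, -1.3]
finger_gap: 0.099
finger_force: 70.4
```

```bash
cat >> h.py <<'E'
E
sed -i "s/'paddle','paddle_hole'\]/'paddle','paddle_hole','rail_top']/" e.py; python3 e.py 7 | grep -E '^\[|paddle|rel|rail'
```

```text
[ 0.4536 -0.1405  0.4233] [[-0.983, 0.183, 0.0], [0.183, 0.983, 0.0], [-0.0, 0.0, -1.0]] 24.925
scene paddle 0.73 [ 0.6957  0.2612 -0.0019] [348. 420.]
scene paddle 0.72 [ 0.4854 -0.1451  0.2682] [331. 154.]
scene paddle_hole 0.89 [0.6494 0.2628 0.0027] [368. 408.]
scene paddle_hole 0.61 [ 0.4816 -0.1491  0.3191] [332. 134.]
scene rail_top 0.81 [ 0.5751 -0.1935  0.311 ] [279. 141.]
   rel tool hook [-0.029  -0.0023 -0.0466]
   rel tool hook_tip [-0.0062  0.0008  0.0636]
   rel tool hook_seat [-0.0279 -0.0014  0.0962]
   rel tool paddle [-0.0321  0.0013  0.1552]
   rel tool paddle_hole [-0.0292 -0.0033  0.1043]
   rel tool rail_top [-0.1292 -0.0299  0.1123]
top paddle 0.78 [0.6925 0.2671 0.0025] [193. 184.]
top paddle 0.74 [ 0.4834 -0.146   0.2702] [421. 306.]
top paddle_hole 0.77 [ 0.481  -0.1446  0.3206] [427. 312.]
top paddle_hole 0.57 [6.434e-01 2.669e-01 1.000e-04] [193. 208.]
top rail_top 0.95 [ 0.5745 -0.1908  0.3048] [459. 244.]
   rel tool hook [-0.0273 -0.0027 -0.0492]
   rel tool hook_seat [-0.0329  0.0048  0.0978]
   rel tool paddle [-3.030e-02  1.000e-04  1.532e-01]
   rel tool paddle_hole [-0.0278  0.001   0.1028]
   rel tool rail_top [-0.1281 -0.0273  0.1185]
wrist paddle 0.87 [0.694  0.2643 0.0009] [614. 293.]
wrist paddle 0.83 [ 0.4863 -0.145   0.2695] [317. 272.]
wrist paddle_hole 0.77 [ 0.4779 -0.1457  0.3173] [314. 285.]
wrist paddle_hole 0.73 [0.6461 0.2637 0.003 ] [615. 263.]
wrist rail_top 0.56 [ 0.4803 -0.1482  0.3167] [311. 289.]
   rel tool hook_tip [-0.0079  0.0014  0.0635]
   rel tool paddle [-0.033   0.0015  0.1538]
   rel tool paddle_hole [-0.0248 -0.0007  0.106 ]
   rel tool rail_top [-0.0277 -0.0027  0.1066]
```

All still. I'll go down to 55 mm above the seated height, then forward over the bar.

{"api": "play_rows", "payload": {"series": [[0.0,[0,0,0.005],0],[0.0,[0,0,0.015],0],[0.0,[0,0,0.03],0],[0.0,[0,0,0.05],0],[0.0,[0,0,0.07],0],[0.0,[0,0,0.088],0],[0.0,[0,0,0.1],0],[0.0,[-0.003,0,0.106],0],[0.0,[-0.009,0,0.107],0],[0.0,[-0.018,0,0.107],0],[0.0,[-0.03,0,0.107],0],[0.0,[-0.043,0,0.107],0],[0.0,[-0.056,0,0.107],0],[0.0,[-0.069,0,0.107],0],[0.0,[-0.081,0,0.107],0],[0.0,[-0.09,0,0.107],0],[0.0,[-0.096,0,0.107],0],[0.0,[-0.099,0,0.107],0],[0.0,[-0.1,0,0.107],0],[0.0,[-0.1,0,0.107],0]]}}

```text
clock: 28.48
position: [0.5518, -0.1586, 0.3164]
tool_rot: [[-0.983, 0.183, 0.0], [0.183, 0.983, -0.0], [-0.0, -0.0, -1.0]]
wrist_force: [0.1, 0.3, -2.0]
finger_gap: 0.097
finger_force: 70.4
```

```bash
python3 e.py 8 | grep -E '^\[|paddle_hole|rel|rail'; python3 - <<'E'
import cv2
cv2.imwrite('pics/c8.png',cv2.resize(cv2.imread('pics/scene8.png')[60:310,180:400],(616,600)))
E
```

```text
[ 0.5518 -0.1586  0.3164] [[-0.983, 0.183, 0.0], [0.183, 0.983, -0.0], [-0.0, -0.0, -1.0]] 28.475
scene paddle_hole 0.78 [0.6505 0.2608 0.0032] [367. 408.]
scene paddle_hole 0.73 [ 0.554  -0.1627  0.3309] [296. 138.]
scene paddle_hole 0.69 [ 0.5841 -0.163   0.2121] [286. 186.]
scene rail_top 0.68 [ 0.5752 -0.1899  0.3096] [280. 142.]
   rel tool hook [-0.0302  0.0006 -0.0443]
   rel tool hook [-0.0351  0.0081  0.1573]
   rel tool hook_tip [-0.0081  0.0029  0.0591]
   rel tool hook_seat [-0.0278 -0.0049  0.0974]
   rel tool paddle [-0.038   0.0024  0.1573]
   rel tool paddle_hole [-0.0029 -0.0037 -0.0144]
   rel tool paddle_hole [-0.0325  0.0015  0.1043]
   rel tool rail_top [-0.0287 -0.0265  0.0068]
top paddle_hole 0.97 [0.6419 0.2623 0.0046] [195. 209.]
   rel tool hook_seat [-0.1475 -0.028   0.3145]
   rel tool paddle [-0.0338  0.0012  0.1553]
wrist rail_top 0.62 [ 0.5853 -0.1615  0.1617] [320. 272.]
   rel tool hook_tip [-0.006   0.0052  0.0695]
   rel tool hook_tip [-0.0055 -0.0004 -0.0165]
   rel tool hook_seat [-2.700e-02 -1.000e-04  1.009e-01]
   rel tool paddle [-0.0314  0.0035  0.1542]
   rel tool rail_top [-0.0334  0.0032  0.1548]
```

View pics/c8.png

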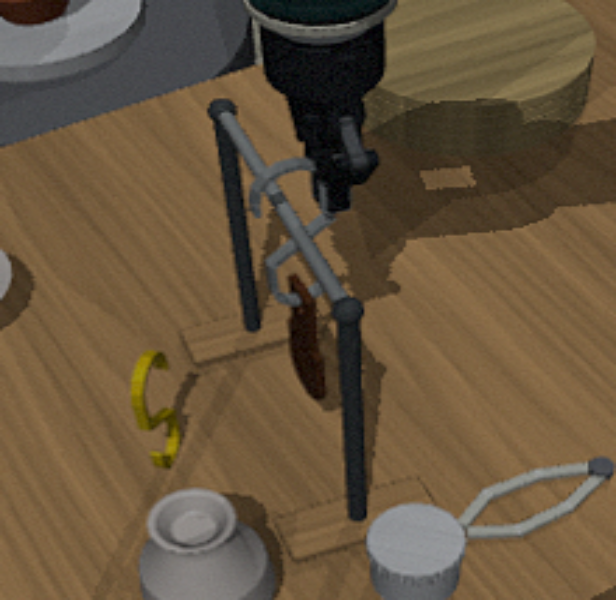

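The hook's upper bend straddles the bar, peaking at (285,165), and the paddle hangs below at (305,340) between the posts. I'll lower it onto the bar.

{"api": "play_rows", "payload": {"series": [[0.0,[0,0,0.004],0],[0.0,[0,0,0.012],0],[0.0,[0,0,0.022],0],[0.0,[0,0,0.032],0],[0.0,[0,0,0.041],0],[0.0,[0,0,0.048],0],[0.0,[0,0,0.052],0],[0.0,[0,0,0.054],0],[0.0,[0,0,0.0555],0],[0.0,[0,0,0.0555],0],[0.0,[0,0,0.0555],0]]}}

```text
clock: 30.9
position: [0.5522, -0.1587, 0.2618]
tool_rot: [[-0.983, 0.183, 0.002], [0.183, 0.983, -0.001], [-0.002, -0.0, -1.0]]
wrist_force: [-0.6, 0.7, 7.1]
finger_gap: 0.101
finger_force: 71.1
```

Contact: the upward force rose by about 9 N. I'll ease off and open slowly.

{"api": "play_rows", "payload": {"series": [[0.0,[0,0,-0.0005],0],[0.0,[0,0,-0.0005],0],[0.012,[0,0,-0.0005],0],[0.015,[0,0,-0.0005],0],[0.02,[0,0,-0.0005],0],[0.03,[0,0,-0.0005],0],[0.045,[0,0,-0.0005],0],[0.06,[0,0,-0.0005],0],[0.06,[0,0,-0.0005],0],[0.06,[0,0,-0.0005],0],[0.06,[0,0,-0.0005],0]], "grip_force": 20}}

```text
clock: 32.28
position: [0.552, -0.1586, 0.2613]
tool_rot: [[-0.983, 0.183, 0.0], [0.183, 0.983, 0.0], [-0.0, 0.0, -1.0]]
wrist_force: [0.2, -0.5, 0.3]
finger_gap: 0.697
finger_force: 0.0
```

```bash
python3 e.py 9 | grep -E '^\[|paddle|rel|rail|scene hook'
```

```text
[ 0.552  -0.1586  0.2613] [[-0.983, 0.183, 0.0], [0.183, 0.983, 0.0], [-0.0, 0.0, -1.0]] 32.275
scene hook 0.96 [ 0.5837 -0.1635  0.309 ] [283. 152.]
scene hook 0.59 [ 0.7016 -0.215   0.1404] [229. 215.]
scene hook_tip 0.83 [ 0.5596 -0.1548  0.1992] [298. 188.]
scene hook_tip 0.79 [ 0.709  -0.1985  0.0362] [236. 249.]
scene hook_tip 0.55 [ 0.5556 -0.1613  0.2804] [297. 158.]
scene hook_seat 0.87 [ 0.5826 -0.1657  0.1658] [287. 200.]
scene hook_seat 0.56 [ 0.6951 -0.2091  0.0024] [241. 251.]
scene hook_seat 0.48 [5.86e-01 1.17e-02 2.00e-04] [328. 300.]
scene paddle 0.93 [ 0.5889 -0.1613  0.1106] [287. 218.]
scene paddle 0.7 [6.947e-01 2.614e-01 5.000e-04] [349. 420.]
scene paddle_hole 0.78 [0.6507 0.2609 0.0029] [367. 408.]
scene paddle_hole 0.77 [ 0.5818 -0.1649  0.1589] [288. 202.]
scene rail_top 0.61 [ 0.5767 -0.1914  0.3136] [279. 141.]
   rel tool hook [-0.0321  0.001  -0.0477]
   rel tool hook_tip [-0.0068  0.0051  0.0621]
   rel tool hook_tip [-0.0041 -0.002  -0.0191]
   rel tool hook_seat [-0.0315 -0.0014  0.0955]
   rel tool hook_seat [-0.15   -0.0235  0.2589]
   rel tool pad
[... 211 characters left out ...]
5   0.1094] [416. 241.]
top paddle_hole 0.87 [ 6.420e-01  2.636e-01 -1.000e-04] [195. 209.]
top rail_top 0.28 [ 0.7378 -0.0425 -0.0024] [346. 165.]
   rel tool hook_seat [-0.1488 -0.0296  0.2585]
   rel tool paddle [-0.0313 -0.0007  0.1519]
wrist paddle 0.56 [ 0.5874 -0.1614  0.1081] [320. 275.]
wrist paddle_hole 0.87 [ 0.5775 -0.1688  0.1555] [307. 288.]
wrist paddle_hole 0.3 [ 0.5577 -0.1601  0.2789] [315. 366.]
   rel tool hook [-0.1485 -0.0298  0.1165]
   rel tool hook_tip [-0.008   0.0041  0.0652]
   rel tool hook_seat [-0.0331  0.003   0.097 ]
   rel tool paddle [-0.0353  0.0037  0.1532]
   rel tool paddle_hole [-0.027  -0.0054  0.1058]
   rel tool paddle_hole [-0.0059 -0.0004 -0.0176]
```

The hook hangs free with the paddle in it. I'll retreat straight up, slowly, then let it settle.

{"api": "play_rows", "payload": {"series": [[0.06,[0,0,-0.01],0],[0.06,[0,0,-0.03],0],[0.06,[0,0,-0.06],0],[0.06,[0,0,-0.1],0],[0.06,[0.03,0,-0.14],0],[0.06,[0.07,0,-0.16],0],[0.06,[0.1,0,-0.16],0],[0.06,[0.1,0,-0.16],0],[0.06,[0.1,0,-0.16],0],[0.06,[0.1,0,-0.16],0],[0.06,[0.1,0,-0.16],0],[0.06,[0.1,0,-0.16],0],[0.06,[0.1,0,-0.16],0],[0.06,[0.1,0,-0.16],0],[0.06,[0.1,0,-0.16],0],[0.06,[0.1,0,-0.16],0],[0.06,[0.1,0,-0.16],0],[0.06,[0.1,0,-0.16],0],[0.06,[0.1,0,-0.16],0],[0.06,[0.1,0,-0.16],0]]}}

```text
clock: 35.83
position: [0.4536, -0.1403, 0.4213]
tool_rot: [[-0.983, 0.183, -0.0], [0.183, 0.983, -0.0], [0.0, -0.0, -1.0]]
wrist_force: [-0.1, 0.7, 0.2]
finger_gap: 0.704
finger_force: 0.0
```

{"api": "play_rows", "payload": {"series": [[0.06,[0,0,0],0],[0.06,[0,0,0],0],[0.06,[0,0,0],0],[0.06,[0,0,0],0],[0.06,[0,0,0],0],[0.06,[0,0,0],0],[0.06,[0,0,0],0],[0.06,[0,0,0],0],[0.06,[0,0,0],0],[0.06,[0,0,0],0],[0.06,[0,0,0],0],[0.06,[0,0,0],0],[0.06,[0,0,0],0],[0.06,[0,0,0],0],[0.06,[0,0,0],0],[0.06,[0,0,0],0]]}}

```text
clock: 37.83
position: [0.4536, -0.1403, 0.4213]
tool_rot: [[-0.983, 0.183, -0.0], [0.183, 0.983, 0.0], [0.0, -0.0, -1.0]]
wrist_force: [-0.9, -0.7, 0.4]
finger_gap: 0.706
finger_force: 0.0
```

```bash
python3 e.py 10 | grep -E '^\[|paddle|rail|hook' | grep -v rel; python3 - <<'E'
from h import *
a=vision.read_camera('scene'); ims=[]
for i in range(4): b=vision.read_camera('scene'); ims.append(np.abs(b.astype(int)-a)[130:260,260:310].mean().round(2))
print('motion',ims)
cv2.imwrite('pics/c10.png',cv2.resize(b[60:310,180:400],(616,600)))
E
```

```text
[ 0.4536 -0.1403  0.4213] [[-0.983, 0.183, -0.0], [0.183, 0.983, 0.0], [0.0, -0.0, -1.0]] 37.825
scene hook 0.84 [ 0.6971 -0.2133  0.142 ] [231. 214.]
scene hook 0.7 [ 0.5858  0.011  -0.0013] [328. 300.]
scene hook_tip 0.85 [ 0.707  -0.2013  0.0403] [236. 246.]
scene hook_tip 0.81 [ 0.5613 -0.1586  0.199 ] [296. 188.]
scene hook_seat 0.85 [ 0.5819 -0.1667  0.1664] [287. 199.]
scene hook_seat 0.68 [ 0.6954 -0.2141  0.0013] [240. 250.]
scene paddle 0.75 [ 0.5899 -0.1615  0.1051] [287. 220.]
scene paddle 0.62 [ 0.6975  0.2623 -0.0017] [348. 421.]
scene paddle 0.58 [ 0.4556 -0.0082 -0.0009] [371. 268.]
scene paddle_hole 0.94 [ 0.5834 -0.161   0.16  ] [288. 203.]
scene paddle_hole 0.93 [ 6.449e-01  2.632e-01 -1.000e-04] [370. 408.]
scene paddle_hole 0.45 [ 5.332e-01  2.486e-01 -1.000e-04] [411. 373.]
scene rail_top 0.86 [ 0.576  -0.1918  0.3136] [279. 140.]
scene rail_top 0.42 [ 0.5825 -0.1625  0.1602] [288. 202.]
top hook 0.75 [ 0.5757 -0.1902  0.31  ] [459. 243.]
top hook 0.74 [ 0.695  -0.2115  0.1465] [447. 176.]
top hook 0.55 [ 0.5811 -0.1664  0.3098] [442. 239.]
top hook_tip 0.89 [ 0
[... 725 characters left out ...]
.67 [ 0.5862 -0.1632  0.1058] [317. 307.]
wrist hook_tip 0.84 [ 0.7135 -0.2042  0.0379] [304. 373.]
wrist hook_tip 0.67 [ 0.5594 -0.1577  0.1976] [318. 321.]
wrist hook_tip 0.23 [ 0.4576 -0.0049  0.001 ] [417. 166.]
wrist hook_seat 0.58 [ 0.5824 -0.1662  0.162 ] [314. 326.]
wrist hook_seat 0.56 [ 0.698  -0.2124  0.0038] [298. 352.]
wrist paddle 0.68 [ 0.5845 -0.1623  0.1048] [317. 305.]
wrist paddle 0.64 [ 0.6924  0.2661 -0.0015] [615. 292.]
wrist paddle_hole 0.79 [0.6454 0.2617 0.003 ] [615. 264.]
wrist paddle_hole 0.75 [ 0.5809 -0.1666  0.1582] [313. 324.]
wrist rail_top 0.9 [ 0.5731 -0.1941  0.3073] [273. 414.]
motion [np.float64(3.2), np.float64(3.18), np.float64(3.17), np.float64(3.21)]
```

View pics/c10.png

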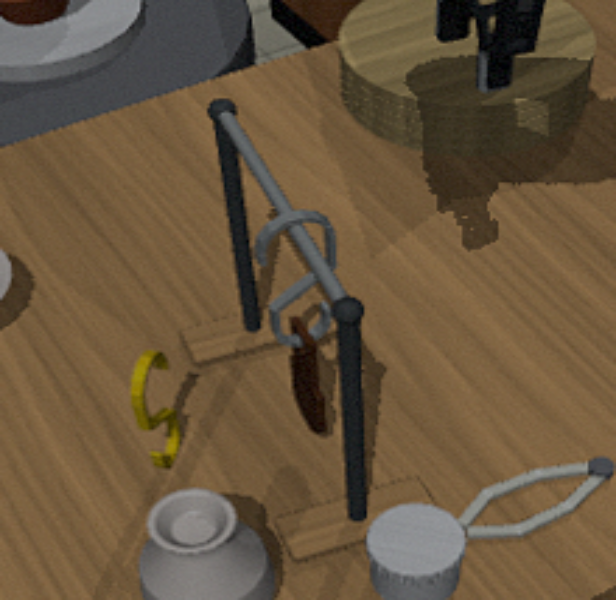

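The hook bears on the bar at (300,215), and the paddle hangs at (308,375). The frame-to-frame differences are constant, so that is only image noise and nothing is moving. Bystanders stand as they were, so I'm handing in.

```bash
python3 -c "
from cell import ticket
print(ticket.finish_job())"
```

```text
the job is handed in; nothing more can be done
None
```

The job is handed in (no verdict was returned): in the last images the hook hangs on the rail between the posts, the paddle hangs still from its lower bend, the bystanders are where they were, and the robot is clear.

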